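Index the model turntable to the green notch

ROBOT

A 7-joint arm with a two-finger parallel gripper is mounted at the origin on the work surface. World frame = base frame: x ahead of the robot, y to its left, z up, the work surface at z = 0. Lengths are in m, angles in degrees, forces in N, time in s.
With the tool pointing down it reaches from about 0.4 to 0.875 m from the base axis. Payload 6.5 kg.
Tool frame: the origin (TCP) lies at the very end of the fingers, on their centre line; the grasp point (between the pads) lies 19 mm behind it; z points along the fingers, y is the direction in which the jaws open and shut (so a half turn about z gives the same grasp; the last joint's range is limited). The gripper opens to 85 mm and grips with 20 to 120 N. Pads are 22 mm wide; open, the fingers measure 114 mm over their backs; the gripper's body (76 mm by 85 mm) begins 54 mm behind the grasp point. The pads swing forward as they close: fully open they stand 13 mm farther back than shut.
Start: joints at [61.868, 30.733, -0.252, 88.115, 0.149, 61.152, -4.079], TCP at [0.268, -0.592, 0.231] pointing down, gripper open.
Joint ranges: [-154.64, 154.64], [-21.42, 123.67], [-72.66, 72.17], [13.99, 137.28], [-74.86, 254.86], [10.95, 109.41], [-158.01, 158.01]. Speed limits (degrees/s): [136.94, 136.94, 180, 180, 180, 180, 180].

INTERFACE

Orientations are given as [roll, pitch, yaw] about the fixed x, y, z axes, in that order (R = Rz(yaw) Ry(pitch) Rx(roll)).
In Python, from workcell import r, viewer, spotter gives the robot as it stands. The module is installed in compiled form; this text tells all that it offers.
- The arm moves only by the shell command python3 -m crank 'ROWS' [FORCE]. ROWS is JSON, a list of rows, each a list of 3 entries, a list of its own where there are three numbers: the opening, from 0 (shut) to 1 (fully open), then the shift along the tool's x, y, z each as a share of 0.15 m, from -1 to 1, then the turn about the tool's z as a share of 120 degrees, from -1 to 1. In form: [[hand, [dx, dy, dz], twist], ...]. A call has 1 to 20 rows; each row shifts and turns the pose as measured when the row begins, along the tool's axes as they then stand; what a row does not reach is not made up. A row lasts 1/8 s, in which the tool goes at most 62.5 mm and 10.7 degrees, less where a joint would pass 70% of its speed; a pose out of reach is approached as far as the arm can. A call with a number of a shift or a turn outside -1 to 1 is refused whole. A call with a gripper value outside its range is refused whole. The fingers move at their own pace and stop on an object; FORCE is the grip in N (left out, the last holds). Time passes only in rows, so rows that do not move let the fingers close. It gives the time, the measured TCP pose, the force and the opening at its end, in the units of the state.
- r.sense(): the state, without advancing time (a new reading comes with each control period).
- viewer.grab_frame(name): name is "side" or "top" or "wrist"; returns a dict with "img" (420x560x3 uint8, blue, green, red), "range_z" (420x560 float32, m along the optical axis (not along the pixel's ray), 0 where there is no reading), "fov_y" (degrees; the focal length in pixels is half the picture's height over the tangent of half this angle, whatever the lens; pixels are square), "cx", "cy" (the principal point, pixels), "distortion" ([k1, k2, p1, p2, k3] as OpenCV has them; the pictures are not rectified), "view" (4x4, takes a point from world to camera coordinates); the wrist camera has in their place "tool_from_camera" (4x4, takes a point from camera to tool coordinates, whose origin is the TCP and whose axes are the flange's). Camera axes: x right, y up, looking along -z (the intrinsics and any distortion apply to the point x, -y, -z); pixel columns grow to the right and rows downward; lengths in m; the calibration is good to about 2 mm. A picture is of the moment at which its call begins: read the wrist's pose just before it.
- r.finish_job(): hands the job in, once; it reports no verdict.
Trained networks look in the newest picture that a camera, given by its name, has taken for a name from the list of things; names that differ only in an ending like _2 or _b are one class to them, and where a whole thing is asked for, a point or a joint stands for the part that bears it (a point fixed in the world has none). Each returns a list of dicts, best first, with "confidence" (0 to 1); they miss things now and then, are a little off and sometimes report something else, mostly with a low value. They report only what shows in the picture. A call takes as long as a camera call.
- spotter.boxes_of(thing, camera): "extent" ([left, top, width, height] in pixels, round what is visible of it).
- spotter.pinpoint(thing, camera): "point" ([column, row] in pixels: a listed point, or the origin of a listed thing).
The state is a dict: "time_s": time; "joint_positions": joint angles; "joint_velocities": joint speeds; "joint_torque": joint torques, N m; "ee_pos": TCP position; "orientation": TCP orientation; "wrist_force": force on the tool from outside, world axes, zero at the start; "wrist_torque": the same for the moment, N m; "finger_gap": finger opening in m.
Only numpy, scipy, OpenCV 4.12 (cv2) and the standard library are available. Lean on these libraries where they do the work, as an engineer would, in place of code of your own. Each camera call takes 0.05 s, during which the arm holds its last target. There are 200 camera calls.

TASK

On the dental bench, pull the red plunger knob of the indexing turntable up out of its notch, swing the turntable to the next notch marked by the green peg (not the orange one), and let the plunger drop fully home there so that the turntable is locked. Then let go.

Things in the scene. Friction and masses are not known exactly. Their poses are not given: they have to be found in the camera images.
- plunger_knob (a point): Centre of the red upright cylindrical plunger knob, 28 mm wide, 30 mm tall, 85 mm above the bench when down; at the end of the blue turntable's ear, 90 mm from the turning axis. Pulled straight up it withdraws a 12 mm round-nosed pin; moved raised on a level circle about the axis it turns the turntable. Below it: 20 mm bushing, top at 58 mm; ear, top at 50 mm. The black knob opposite is not used.
- turn_axis (a point): Point on the upright turning axis, at the centre of the turntable's top face, 46 mm above the bench; a fixed plaster cast there reaches 77 mm height within 43 mm of the axis. The grey base is fixed, 266 mm wide. Its crown ring, top at 34 mm, has 8 notches 45 degrees apart at 90 mm radius, 14 mm wide below, flared to 32 mm at the top: the pin slides home if let down within 10 mm of the centre.
- green_centre (a point): Centre of the green round peg, 22 mm wide, 24 mm tall, top 36 mm above the bench, fixed on the base 120 mm from the turning axis, straight outward of the notch it marks (the notch is under the line from the axis to the peg, 90 mm from the axis). That notch is 45 degrees left or right of the plunger's starting notch.
- orange_centre (a point): Centre of the orange round peg, of the same form as the green one, marking the notch on the other side of the start: the wrong one.
- plunger (a joint): Lift of the plunger in m: 0 = fully home in a notch, grows upward, stop at 0.030. A spring pulls it down with 6 N at 0, 10 N at 0.020 and 12 N at 0.030. The pin's nose clears the ring's top at 0.020.
- turntable (a joint): Angle of the turntable in rad, 0 in the starting notch, growing counter-clockwise seen from above; the neighbouring notches are at +0.785 and -0.785. It turns easily (about 0.04 N m) once the pin is out.

How it is judged (in metres and radians):
On the way:
1. the plunger is pulled up out of its starting notch (value of joint plunger above 0.012 m and value of joint turntable between -0.3 and 0.3 rad), for 0.05 s.
At the end, for the whole second after the job is handed in: The plunger is fully home (within 3 mm) in the notch marked by the green peg, its knob's axis within 45 mm of the green peg's centre (30 mm when exactly in line), and the turntable is at rest (horizontal distance between plunger_knob and green_centre below 0.045 m and value of joint plunger below 0.003 m and velocity of joint turntable between -0.05 and 0.05 rad/s); the robot touches nothing.
It also fails if it takes over 35 s, if anything falls off the work surface, if the arm or the gripper's body presses on something with over 40 N, if the wrist force passes 120 N, or if a joint passes its speed limit or range.

## Working session

There is one attempt and no reset: what is moved stays moved. The work goes in short steps, Python scripts to look and compute and a shell command to move; the robot and the scene stay as the last step left them, time stands still between calls to the robot, and variables do not carry over. Pictures are saved under pics/ and viewed, on a budget of 10 in all, crops included, one or two more only if the job needs it, and the job is handed in when it is done.

```bash
mkdir -p pics; cat > h.py <<'E'
import numpy as np, cv2
from workcell import r, viewer, spotter
from scipy.spatial.transform import Rotation as R
def toolT(s):
    T=np.eye(4);T[:3,:3]=R.from_euler('xyz',s['orientation'],degrees=True).as_matrix();T[:3,3]=s['ee_pos'];return T
def grab(name):
    s=r.sense();f=viewer.grab_frame(name)
    f['c2w']=np.linalg.inv(f['view']) if 'view' in f else toolT(s)@f['tool_from_camera']
    return f
def ray(f,px):
    h=f['img'].shape[0];fl=h/2/np.tan(np.radians(f['fov_y'])/2)
    K=np.array([[fl,0,f['cx']],[0,fl,f['cy']],[0,0,1]])
    u=cv2.undistortPoints(np.array([[px]],float),K,np.array(f['distortion'],float))[0,0]
    return f['c2w'][:3,:3]@np.array([u[0],-u[1],-1]),f['c2w'][:3,3]
def atz(f,px,z):
    d,o=ray(f,px);return o+d*(z-o[2])/d[2]
def depthpt(f,px):
    d,o=ray(f,px);return o+d*f['range_z'][int(round(px[1])),int(round(px[0]))]
Z=dict(plunger_knob=.085,turn_axis=.046,green_centre=.024,orange_centre=.024)
def look(name):
    f=grab(name)
    for t,z in Z.items():
        for p in spotter.pinpoint(t,name)[:2]:
            print(name,t,round(p['confidence'],2),np.round(p['point'],1),'atz',atz(f,p['point'],z).round(4),'depth',depthpt(f,p['point']).round(4))
    return f
E
python3 - <<'E'
from h import *
s=r.sense();print(s)
ims=[]
for n in('side','top'):
    f=look(n);cv2.imwrite(f'pics/{n}0.png',f['img'])
E
```

```text
{'time_s': 0.0, 'joint_positions': array([61.86798475, 30.77859368, -0.25395142, 88.17078896,  0.15057892,
       61.1523157 , -4.07865072]), 'joint_velocities': array([ 0.00992671, -0.10217966,  0.05996111,  0.02753172, -0.02591471,
       -0.02431504, -0.02177999]), 'joint_torque': array([ 3.27558910e-04, -5.83412647e+01,  1.04907587e+00, -2.59104735e+01,
        1.24412816e-02,  9.60693316e-03, -3.61488605e-05]), 'ee_pos': array([ 0.26759712, -0.59166218,  0.23040015]), 'orientation': array([-1.79899016e+02,  9.01731202e-03,  2.43444390e+01]), 'wrist_force': array([-0.84875095, -0.33811287, -0.02363146]), 'wrist_torque': array([-0.01152554,  0.03146835,  0.02745668]), 'finger_gap': 0.08544761665159976}
side plunger_knob 0.66 [363.  195.6] atz [ 0.4511 -0.082   0.085 ] depth [ 0.4473 -0.0724  0.0905]
side turn_axis 0.66 [316.7 196.2] atz [ 0.5436 -0.0964  0.046 ] depth [ 0.5278 -0.0668  0.0645]
side green_centre 0.59 [328.4 247.1] atz [ 4.639e-01 -2.000e-04  2.400e-02] depth [0.4592 0.0097 0.0318]
side orange_centre 0.72 [378.5 201.5] atz [ 0.4589 -0.1851  0.024 ] depth [ 0.452  -0.1651  0.0355]
top plunger_knob 0.68 [370.8 288.1] atz [ 0.45   -0.0885  0.085 ] depth [ 0.4493 -0.0853  0.1004]
top turn_axis 0.6 [362.3 218.8] atz [ 0.5408 -0.0867  0.046 ] depth [ 0.5379 -0.0836  0.062 ]
top green_centre 0.48 [291.6 286.7] atz [0.4532 0.0029 0.024 ] depth [0.4527 0.0035 0.0363]
top orange_centre 0.66 [424.2 285.8] atz [ 0.4564 -0.1728  0.024 ] depth [ 0.4559 -0.1694  0.0348]
```

View pics/top0.png

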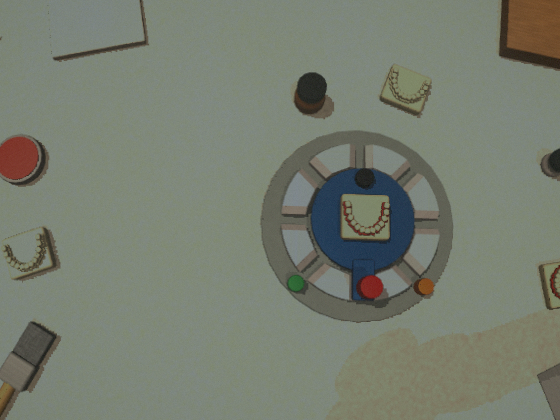

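View pics/side0.png

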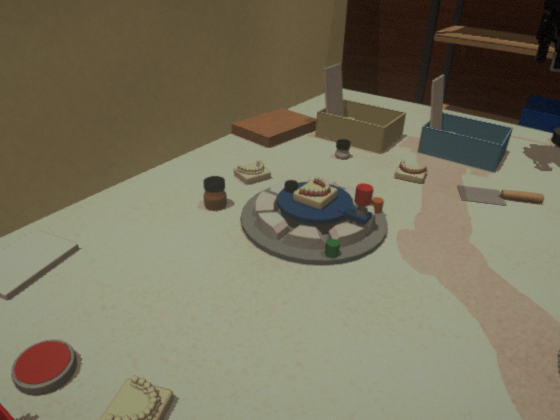

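The top view shows the knob at (371,287), the green peg at (296,283), the orange peg at (426,287) and the axis near (362,219). The side view shows the same layout, with the red knob at (363,196) and the green peg at (332,247). So green lies towards +y, which means the turntable swings clockwise (-0.785). I'll move above the knob with the jaws tangential, yaw about 180.

```bash
python3 -m crank '[[1,[0.23,-0.235,0],0],[1,[0.23,-0.235,0],0],[1,[0.23,-0.235,0],0],[1,[0.23,-0.235,0],0],[1,[0.23,-0.235,0],0],[1,[0.23,-0.235,0],0],[1,[0.23,-0.235,0],0],[1,[0.23,-0.235,0],0],[1,[0.23,-0.235,0],0],[1,[0.23,-0.235,0],0],[1,[0.23,-0.235,0],0],[1,[0,0,0],-0.085],[1,[0,0,0],-0.085],[1,[0,0,0],-0.085],[1,[0,0,0],-0.085],[1,[0,0,0],-0.085],[1,[0,0,0],-0.085],[1,[0,0,0],-0.085],[1,[0,0,0],-0.085],[1,[0,0,0],-0.085]]'
python3 -c "
from h import *
print(r.sense()['joint_positions'])"
```

```text
time_s: 3.0
ee_pos: [0.4624, -0.0669, 0.2338]
orientation: [179.6, 0.6, 119.1]
wrist_force: [-0.5, 1.0, 0.4]
finger_gap: 0.0852
[ 29.49455197  14.9341058  -31.20042907 113.79382167  10.05740602
  53.17534149  22.28270495]
```

```bash
python3 -m crank '[[1,[0,0,0],-0.087],[1,[0,0,0],-0.087],[1,[0,0,0],-0.087],[1,[0,0,0],-0.087],[1,[0,0,0],-0.087],[1,[0,0,0],-0.087],[1,[0,0,0],0]]'
python3 - <<'E'
from h import *
print(r.sense()['joint_positions'])
f=look('wrist');cv2.imwrite('pics/wrist1.png',f['img'])
E
```

```text
time_s: 3.88
ee_pos: [0.4628, -0.0678, 0.2349]
orientation: [-179.5, 0.7, -176.5]
wrist_force: [-0.7, 0.0, 0.4]
finger_gap: 0.0856
[ 39.0049609   16.9392746  -42.61194787 113.29916384  14.65257903
  54.23772023  82.5896008 ]
wrist plunger_knob 0.62 [258.6 174.4] atz [ 0.4494 -0.0875  0.085 ] depth [ 0.4461 -0.0867  0.1006]
wrist turn_axis 0.93 [259.5 250.8] atz [ 0.5426 -0.0851  0.046 ] depth [ 0.5332 -0.0843  0.0657]
wrist green_centre 0.86 [343.  176.9] atz [0.4596 0.0005 0.024 ] depth [ 0.4566 -0.0025  0.0384]
wrist orange_centre 0.82 [181.9 164.8] atz [ 0.457  -0.1742  0.024 ] depth [ 0.4545 -0.1705  0.0367]
```

View pics/wrist1.png

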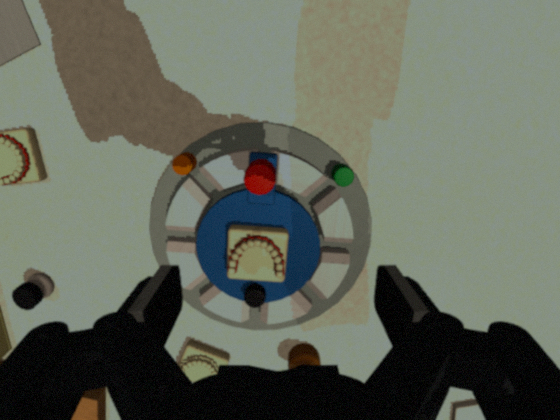

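The wrist view agrees: knob at (260,177), green at (343,176), orange at (184,164). Next I descend partway and check.

```bash
python3 -m crank '[[1,[0.09,-0.13,0.2],0.03],[1,[0,0,0.25],0],[1,[0,0,0.25],0],[1,[0,0,0],0]]'
python3 - <<'E'
from h import *
look('top'); s=r.sense();print(s['ee_pos'],s['orientation'])
E
```

```text
time_s: 4.62
ee_pos: [0.4532, -0.0898, 0.1285]
orientation: [-179.5, 0.9, 179.4]
wrist_force: [0.1, -0.1, -0.0]
finger_gap: 0.0853
top turn_axis 0.89 [359.8 218.9] atz [ 0.5406 -0.0834  0.046 ] depth [ 0.5375 -0.0802  0.0631]
top green_centre 0.78 [292.4 281.9] atz [0.4595 0.0019 0.024 ] depth [0.4588 0.0026 0.0365]
[ 0.45624843 -0.0901911   0.13174367] [-179.36247052    1.34587873  179.42806607]
```

```bash
python3 -m crank '[[1,[0.03,0.015,0.2],0],[1,[0,0,0.2],0],[1,[0,0,0],0],[1,[0,0,0],0]]'
python3 -c "
from h import *
for i in range(3):
    s=r.sense();print(s['time_s'],s['ee_pos'],s['orientation'],s['wrist_force'])
    f=grab('wrist')
cv2.imwrite('pics/w2.png',f['img'])"
```

```text
time_s: 5.38
ee_pos: [0.4579, -0.0897, 0.0758]
orientation: [-179.2, 1.9, 179.3]
wrist_force: [0.7, 0.3, 0.6]
finger_gap: 0.0855
5.375 [ 0.45793214 -0.08971199  0.0757806 ] [-179.2021837     1.92723994  179.32222571] [0.67228119 0.32217606 0.61817736]
5.425 [ 0.45789978 -0.08975629  0.07579154] [-179.19849028    1.93273655  179.31731408] [ 0.09305465 -0.22366914 -0.58180076]
5.475 [ 0.45785479 -0.0897918   0.07570808] [-179.19753249    1.93735157  179.31386595] [ 0.03363241  1.36039621 -0.82064748]
```

View pics/w2.png

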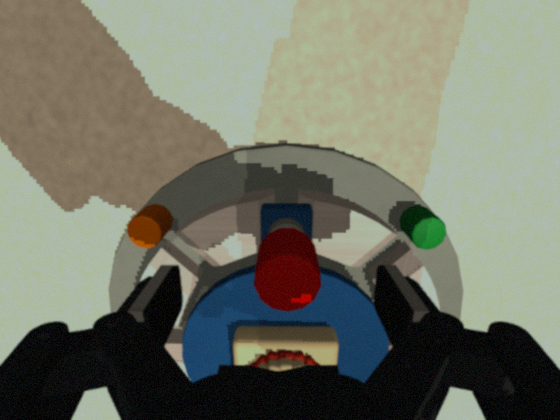

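The knob (288,270) sits between the fingers and the jaws are clear of everything. I still need about 8 mm outward (-x) and 12 mm down.

```bash
python3 -m crank '[[1,[0.07,0.015,0.06],0],[1,[0.03,0,0.03],0],[1,[0,0,0],0]]'

```

```text
time_s: 5.9
ee_pos: [0.4421, -0.0877, 0.0614]
orientation: [-179.2, 2.0, 179.3]
wrist_force: [-0.3, -0.4, -0.4]
finger_gap: 0.0858
```

```bash
python3 -m crank '[[1,[-0.04,0,-0.015],0],[1,[0,0,0],0],[0,[0,0,0],0],[0,[0,0,0],0],[0,[0,0,0],0],[0,[0,0,0],0],[0,[0,0,0],0],[0,[0,0,0],0]]' 70

```

```text
time_s: 6.9
ee_pos: [0.4493, -0.0869, 0.0646]
orientation: [-179.2, 2.0, 179.3]
wrist_force: [-1.2, 0.1, 0.8]
finger_gap: 0.0263
```

Gripped at a 26 mm gap. Now I lift about 25 mm.

```bash
python3 -m crank '[[0,[0,0,-0.08],0],[0,[0,0,-0.08],0],[0,[0,0,0],0],[0,[0,0,0],0]]'
python3 - <<'E'
from h import *
f=look('side');s=r.sense();print(s['ee_pos'],s['wrist_force'])
cv2.imwrite('pics/s3.png',cv2.resize(f['img'][130:290,220:440],None,fx=3,fy=3))
E
```

```text
time_s: 7.4
ee_pos: [0.4492, -0.0869, 0.0896]
orientation: [-179.3, 2.2, 179.3]
wrist_force: [4.9, 0.0, -11.3]
finger_gap: 0.0267
side plunger_knob 0.44 [367.1 179.4] atz [ 0.4705 -0.1402  0.085 ] depth [ 0.4424 -0.0671  0.1232]
side turn_axis 0.85 [314.4 200.5] atz [ 0.5389 -0.0804  0.046 ] depth [ 0.5263 -0.0571  0.061 ]
side green_centre 0.74 [330.3 247.1] atz [ 0.4615 -0.002   0.024 ] depth [0.4557 0.0104 0.0338]
side orange_centre 0.52 [380.3 202.3] atz [ 0.4549 -0.1843  0.024 ] depth [ 0.448  -0.1639  0.0358]
[ 0.44925321 -0.08690068  0.08946198] [  5.06018035  -0.18490127 -12.18568965]
```

View pics/s3.png

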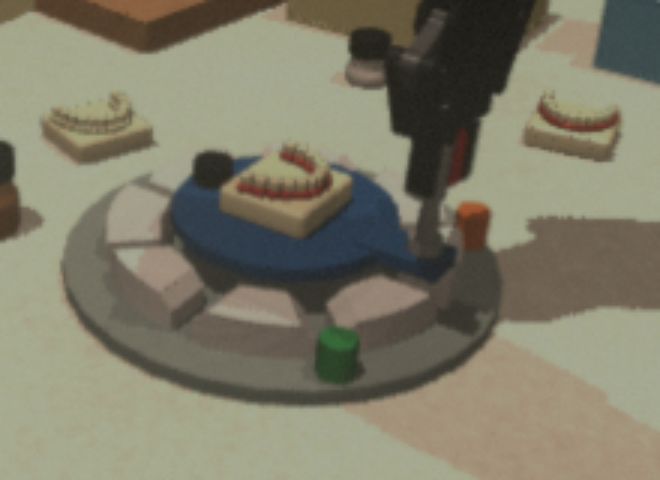

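The knob is up: the bushing rod shows below it, and the 12 N spring load means about 25 mm of lift. Now swing clockwise towards green in chord steps of about 7.5°.

```bash
python3 -m crank '[[0,[-0.005,0.078,0],0.0625],[0,[-0.005,0.078,0],0.0625],[0,[-0.005,0.078,0],0.0625],[0,[0,0,0],0]]'
python3 - <<'E'
from h import *
s=r.sense();print(s['wrist_force'],s['wrist_torque'])
d=s['ee_pos'][:2]-np.array([.540,-.0855]);print(np.hypot(*d),np.degrees(np.arctan2(d[1],d[0])))
E
```

```text
time_s: 8.15
ee_pos: [0.4564, -0.0512, 0.0887]
orientation: [179.9, 2.2, 156.2]
wrist_force: [6.0, -0.1, -12.0]
finger_gap: 0.0261
[  5.98113999  -0.05852459 -11.98181876] [-0.56781596 -0.74349169  0.10731998]
0.09035363722496513 157.69723908284203
```

```bash
python3 -m crank '[[0,[-0.005,0.078,0],0.0625],[0,[-0.005,0.078,0],0.0625],[0,[-0.005,0.078,0],0.06],[0,[0,0,0],0]]'
python3 - <<'E'
from h import *
s=r.sense();print(s['wrist_force'],s['wrist_torque'])
d=s['ee_pos'][:2]-np.array([.540,-.0855]);print(np.hypot(*d),np.degrees(np.arctan2(d[1],d[0])))
look('top');f=look('wrist');cv2.imwrite('pics/w4.png',f['img'])
s=r.sense();print(s['ee_pos'])
E
```

```text
time_s: 8.65
ee_pos: [0.4759, -0.0219, 0.0882]
orientation: [179.3, 2.0, 133.8]
wrist_force: [7.2, -0.5, -11.3]
finger_gap: 0.0262
[  7.21899218  -0.54114237 -11.33729528] [-0.82028033 -0.50867122  0.37355735]
0.090271422165885 135.21597814916902
top green_centre 0.56 [292.5 284.4] atz [0.4562 0.0017 0.024 ] depth [0.4556 0.0024 0.036 ]
wrist plunger_knob 0.63 [277.4 298. ] atz [ 0.488  -0.0362  0.085 ] depth [ 0.4688 -0.0169  0.1251]
wrist turn_axis 0.9 [278.5 355.8] atz [ 0.5404 -0.089   0.046 ] depth [ 0.5225 -0.071   0.073 ]
wrist green_centre 0.72 [278.7 179. ] atz [ 0.4567 -0.0015  0.024 ] depth [0.4188 0.0335 0.2294]
[ 0.47583512 -0.0220537   0.08821013]
```

View pics/w4.png

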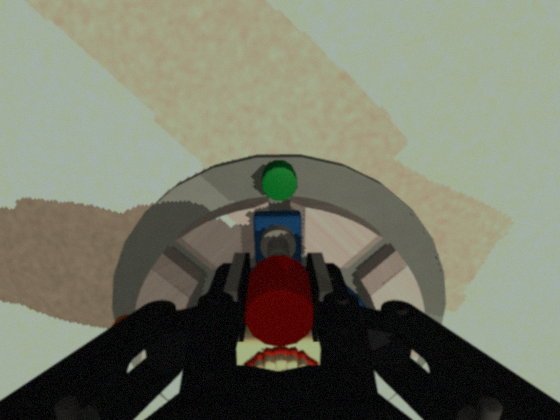

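The green peg (280,180), the ear (278,235) and the knob (280,300) are in line, so I lower the plunger.

```bash
python3 -m crank '[[0,[0,0,0.05],0],[0,[0,0,0.05],0],[0,[0,0,0.05],0],[0,[0,0,0.02],0],[0,[0,0,0],0]]'
```

```text
time_s: 9.78
ee_pos: [0.4784, -0.0202, 0.0643]
orientation: [179.2, 2.1, 134.0]
wrist_force: [1.2, -0.1, -7.7]
finger_gap: 0.0266
```

```bash
python3 -m crank '[[0,[0,0,0.015],0],[0,[0,0,0],0]]'
```

```text
time_s: 10.02
ee_pos: [0.4785, -0.0201, 0.064]
orientation: [179.2, 2.1, 133.9]
wrist_force: [-1.0, 0.1, -1.8]
finger_gap: 0.0265
```

Pushing further gave almost no motion and the load fell off, so the plunger is home. Open and look.

```bash
python3 -m crank '[[1,[0,0,0],0],[1,[0,0,0],0],[1,[0,0,0],0],[1,[0,0,0],0],[1,[0,0,0],0],[1,[0,0,0],0]]'
python3 - <<'E'
from h import *
f=look('wrist');cv2.imwrite('pics/w5.png',f['img'])
E
```

```text
time_s: 10.78
ee_pos: [0.4779, -0.0208, 0.0634]
orientation: [179.3, 2.1, 133.8]
wrist_force: [-0.4, -0.1, -0.1]
finger_gap: 0.0852
wrist plunger_knob 0.61 [278.4 299. ] atz [ 0.4788 -0.023   0.085 ] depth [ 0.471  -0.0153  0.1009]
wrist green_centre 0.56 [270.8 187. ] atz [ 0.4543 -0.0024  0.024 ] depth [4.519e-01 2.000e-04 3.660e-02]
```

View pics/w5.png

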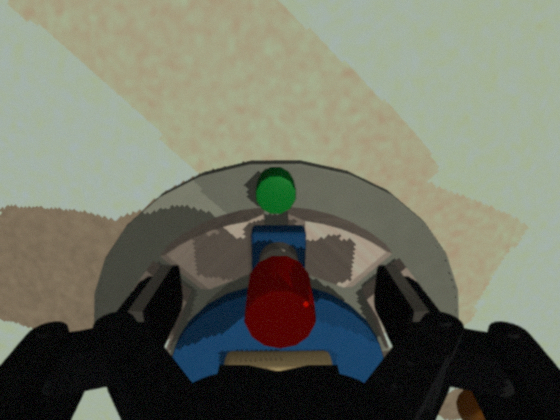

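The jaws are open and clear of the knob (280,300), which sits in line with green (276,190). Its top reads about 0.101 m by depth, as at the start. I'll back off straight up and check.

```bash
python3 -m crank '[[1,[0,0,-0.2],0],[1,[0,0,-0.3],0],[1,[0,0,-0.3],0],[1,[0,0,-0.3],0],[1,[0,0,0],0],[1,[0,0,0],0]]'
python3 - <<'E'
from h import *
f=look('wrist');g=look('side');s=r.sense();print(s['wrist_force'])
cv2.imwrite('pics/s6.png',cv2.resize(g['img'][130:290,220:440],None,fx=3,fy=3))
p=spotter.pinpoint('plunger_knob','wrist')
f=grab('wrist');hsv=cv2.cvtColor(f['img'],cv2.COLOR_BGR2HSV)
x,y=map(int,p[0]['point']);print([depthpt(f,(x+i,y+j))[2].round(4) for i in(-4,0,4) for j in(-4,0,4)])
E
```

```text
time_s: 11.78
ee_pos: [0.4712, -0.0178, 0.2325]
orientation: [179.4, 2.0, 133.8]
wrist_force: [-0.6, -0.3, -0.8]
finger_gap: 0.0855
wrist plunger_knob 0.6 [278.6 196.6] atz [ 0.4787 -0.0236  0.085 ] depth [ 0.4751 -0.0201  0.1013]
wrist turn_axis 0.93 [278.9 266.7] atz [ 0.544  -0.0903  0.046 ] depth [ 0.5363 -0.0826  0.0656]
wrist green_centre 0.85 [274.6 150.1] atz [ 0.454  -0.0028  0.024 ] depth [ 0.4524 -0.0012  0.0375]
wrist orange_centre 0.94 [173.4 256.9] atz [ 0.4542 -0.1753  0.024 ] depth [ 0.4527 -0.167   0.0376]
side plunger_knob 0.75 [330.7 201.9] atz [ 0.4833 -0.0316  0.085 ] depth [ 0.4728 -0.0102  0.0985]
side turn_axis 0.56 [315.5 198.5] atz [ 0.5411 -0.0878  0.046 ] depth [ 0.527  -0.0618  0.0625]
side green_centre 0.65 [330.9 246. ] atz [ 0.4622 -0.0052  0.024 ] depth [0.4553 0.0095 0.0355]
side orange_centre 0.71 [378.4 204.6] atz [ 0.4543 -0.174   0.024 ] depth [ 0.4498 -0.1609  0.0317]
[-0.50184445 -0.283098    0.49796009]
[np.float64(0.102), np.float64(0.1015), np.float64(0.1009), np.float64(0.1016), np.float64(0.1016), np.float64(0.1006), np.float64(0.101), np.float64(0.1019), np.float64(0.1008)]
```

View pics/s6.png

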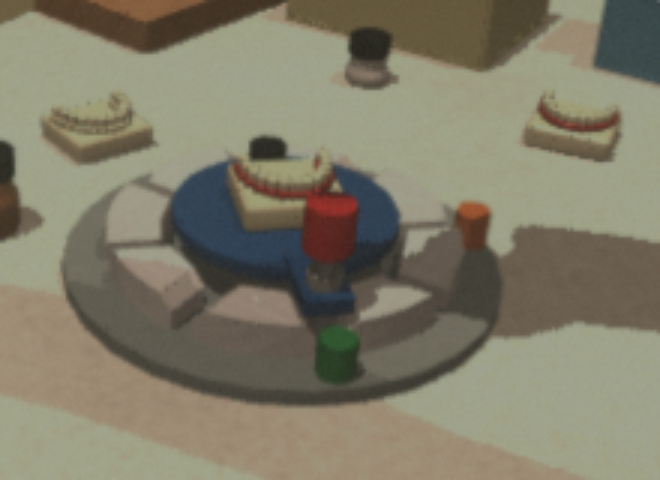

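The side view shows the knob seated just inward of the green peg with the gripper well away. The knob top is at 0.101 m, the same as at the start (0.1006 m).

```bash
python3 -c "
from h import *
print(r.finish_job())"
```

```text
the job is handed in; nothing more can be done
None
```

I gripped the red knob, lifted the plunger about 25 mm and swung the turntable 45° clockwise to the green peg's notch. There I lowered the plunger home, opened the jaws, backed off upward and handed the job in at about 12 s of the 35 s allowed.

**Last checks:**
- **Plunger home:** the knob top reads 0.101 m in the wrist camera, against 0.1006 m with the plunger down at the start. That is within about 1 mm.
- **Position:** the wrist camera puts the knob about 32 mm from the green peg, where 30 mm is exactly in line.
- **Robot clear:** the gripper is open, about 0.13 m above the knob's top, with a wrist force below 1 N.

**Disagreements:**
- Just after lowering, the wrist still read -7.7 N. A small further push moved the tool only 0.3 mm and the reading fell to -1.8 N. I took that as the plunger being seated.
- The side camera's positions are up to 1 cm off the others.
- I did not measure the turntable's speed directly.

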